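Fit the ring head on a touch vortex mixer and keep it pressed

ROBOT

A 6-joint arm with a two-finger parallel gripper is mounted at the origin on a cart in front of the work surface, level with it; the furniture and walls round the work are solid. World frame = base frame: x ahead of the robot, y to its left, z up, the work surface at z = 0. Lengths are in m, angles in rad, forces in N, time in s.
With the tool pointing down it reaches from about 0.275 to 1 m from the base axis. Payload 8.4 kg.
Tool frame: the origin (TCP) lies on the mounting face of the last link; the fingertips stand 173 mm ahead of it and the grasp point (between the pads) lies 155 mm ahead of it; z points along the fingers, y is the line along which they close (so a half turn about z gives the same grasp; the last joint's range is limited). The gripper opens to 85 mm and grips with 20 to 120 N. Pads are 22 mm wide; open, the fingers measure 114 mm over their backs; the gripper's body (76 mm by 85 mm) begins 54 mm behind the grasp point. The pads swing forward as they close: fully open they stand 13 mm farther back than shut.
Start: joints at [1.286, 0.353, 1.633, -0, 1.155, -0.002], TCP at [0.174, 0.6, 0.405] pointing down, gripper open.
Joint ranges: [-2.63, 2.63], [-0.92, 2.1], [0.06, 2.66], [-1.3, 4.44], [0, 2.69], [-3.02, 3.02]. Speed limits (rad/s): [2.22, 2.22, 2.79, 3.14, 3.14, 3.14].

INTERFACE

Orientations are given as a 3x3 rotation matrix whose columns are the frame's x, y, z axes.
In Python, from rig import telemetry, capture, arm gives the robot as it stands.
- The arm moves only by the tool servo_tool, never from a script. Its argument "series" is a list of rows, each an object of numbers: "wx", "wy", "wz": the turn, a rotation vector about the world's x, y, z in rad; "dx", "dy", "dz": the shift along the world's x, y, z in mm; "claw": the closure, from -1 (fully open) to 1 (shut). In form: [{"wx": .., "wy": .., "wz": .., "dx": .., "dy": .., "dz": .., "claw": ..}, ...]. A call has 1 to 12 rows; each row is the pose to reach, as a shift and turn from the pose commanded when the call began; what a row does not reach only later rows make up. A row lasts 1/8 s, in which the tool goes at most 62.5 mm and 10.7 degrees, less where a joint would pass 70% of its speed; a pose out of reach is approached as far as the arm can. A call with a gripper value outside its range is refused whole. The fingers move at their own pace and stop on an object; "newtons" is the grip in N (left out, the last holds). Time passes only in rows, so rows that repeat a pose let the fingers close. It gives the time, the measured TCP pose, the force, the opening and the grip force at its end, in the units of the state.
- telemetry.get_obs(): the state, without advancing time (a new reading comes with each control period).
- capture(name): name is "scene" or "side" or "wrist"; returns a dict with "image" (420x560x3 uint8, red, green, blue), "fx", "fy", "cx", "cy" (pixels), "pose" (4x4, takes a point from camera to world coordinates); the wrist camera has in their place "T_tool_cam" (4x4, takes a point from camera to tool coordinates, whose origin is the TCP and whose axes are the flange's). Camera axes: x right, y down, z forward; pixel columns grow to the right and rows downward; lengths in m; the calibration is good to about 2 mm. A picture is of the moment at which its call begins: read the wrist's pose just before it. There is no depth.
- arm.finish_job(): hands the job in; it is judged then, once.
The state is a dict: "time_s": time; "qpos": joint angles; "joint_velocities": joint speeds; "joint_efforts": joint torques, N m; "tcp_pos": TCP position; "ee_rot": TCP orientation; "ft_force": force on the tool from outside, world axes, zero at the start; "wrist_torque": the same for the moment, N m; "finger_gap": finger opening in m; "finger_force": force on a finger pad.
Only numpy, scipy, OpenCV 4.12 (cv2) and the standard library are available. Lean on these libraries where they do the work, as an engineer would, in place of code of your own. Each camera call takes 0.05 s, during which the arm holds its last target. There are 200 camera calls.

TASK

Slide the blue ring head over the upright shaft of the vortex mixer until it sits on the metal shoulder, then press the spring-loaded drive head down through the ring and keep it pressed, with the red band sunk wholly out of sight and the green band above it still partly showing (do not push it to its stop). Hold it there for at least three seconds and finish with the gripper still on the ring, holding it pressed: do not let go. Leave everything else, the white ring head too, where it stands.

Things in the scene. Friction and masses are not known exactly. Their poses are not given: they have to be found in the camera images.
- blue_ring: the ring head to fit: an upright ring, blue with a black rubber rim round its top 6 mm, 48 mm outside diameter, 40 mm tall, with a bore of 21 mm diameter right through it; about 0.1 kg. It stands loose on the desk to the right of the mixer, bore upright; it can be gripped across its outside. Origin: the centre of its underside, z up along the bore
- white_ring: a second ring head of the same size, white with a black rim, standing loose on the desk; not wanted, leave it. Origin: the centre of its underside
- mixer: the vortex mixer, fixed to the desk: a white box 150 x 130 mm in plan, 58 mm high, with a control panel on its front (own -x), and on top a grey conical turret, 112 mm across at its foot and 80 mm across its top, 84 mm above the desk. The turret's axis lies 15 mm behind the box's centre (own +x). Origin: centre of its underside; yaw up to 0.4 rad either way
- shoulder (a point): centre of the drive head's flat metal shoulder, on the shaft's axis, z up; 106 mm above the desk when not pressed, sinking with the head. The head is a disc 60 mm across rising out of the turret: from the turret's top up 7 mm of red band, 8 mm of green band, 7 mm of bare metal, whose flat top is the shoulder. A seated ring head has its origin at this point
- shaft_top (a point): centre of the top of the steel shaft that stands up from the shoulder, 26 mm above it: 18 mm diameter, its top 8 mm tapered to 8 mm diameter. The rim of a seated ring head is 14 mm above this point
- drive_head (a joint): how far the drive head is pressed down into the turret, in m: 0 when released, 0.018 at its stop. The red band is gone at 0.007, the green band at 0.015. It is sprung upward: with the ring on it, pushing with 3 to 4 N starts it moving, about 7.5 N holds it half way and about 11.5 N reaches the stop; it springs back when let go
- microscope: the big white and black microscope, fixed on the left, 415 x 209 mm in plan and 445 mm high, its eyepieces overhanging towards the robot: in the way of an arm that swings across from its start on the left, so draw the gripper in to about 0.4 m from the base axis first. Origin: about the middle of its foot, on the desk
- petri_0: pink petri dish, 63 mm across, 14 mm high, at the back; leave it
- petri_1: yellow petri dish, 63 mm across, 14 mm high, at the back; leave it
- vial_2: small glass vial with violet contents, 21 mm across, 55 mm high, at the back; leave it
- rubber_bulb: orange rubber pipette bulb standing upright, 47 mm across, 108 mm high, at the back right, fixed in place; keep clear of it
- stapler: small blue stapler, 64 x 26 x 32 mm, at the front left; leave it
Not all that is in view belongs to the job. Leave any purple or yellow look-alike of the blue_ring alone.

How it is judged:
On the way, in this order (a step that is already met when the one before it is completed fails the run):
1. the blue ring is threaded on the shaft, its underside at least 8 mm below the shaft's top (horizontal distance between blue_ring and shoulder below 0.006 m and z of blue_ring in the frame of shoulder below 0.018 m).
2. the blue ring sits on the shoulder and the drive head is held pressed for 3 s between the end of the red band and the end of the green band (horizontal distance between blue_ring and shoulder below 0.004 m and z of blue_ring in the frame of shoulder between -0.004 and 0.004 m and angle between blue_ring's own z axis and vertical below 0.1 rad and value of joint drive_head between 0.007 and 0.015 m), for 3 s.
At the end, for the whole second after the job is handed in: The blue ring sits on the drive head's shoulder (within 4 mm in height and 4 mm of the shaft's axis, upright within 0.1 rad), the gripper's fingers are on it with more than 2 N, it presses on the drive head with more than 3 N, and the drive head is held 7 to 15 mm down (all of step 2 and contact force between the fingers and blue_ring above 2 N and contact force between blue_ring and mixer above 3 N); the arm keeps its last pose, push and grip.
It fails at once if one of the bystanders (white ring head, petri dishes, vial, stapler) is pushed more than 30 mm away or knocked over (distance of any of white_ring, petri_0, petri_1, vial_2, stapler from where it was at the start of the episode above 0.03 m or angle between any of white_ring, petri_0, petri_1, vial_2, stapler's own z axis and vertical above 0.5 rad).
It also fails if it takes over 54 s, if anything falls off the work surface, if the arm or the gripper's body presses on something with over 40 N, if the wrist force passes 120 N, or if a joint passes its speed limit or range.

## Working session

There is one attempt and no reset: what is moved stays moved. The work goes in short steps, Python scripts to look and compute and a tool call to move; the robot and the scene stay as the last step left them, time stands still between calls to the robot, and variables do not carry over. Pictures are saved under pics/ and viewed, at most 10 in all, crops included, and the job is handed in when it is done.

Besides the shell and the picture viewer there is one more tool, called after "Call:" as name(argument=value, ...), one argument or row to a line, values as JSON. servo_tool: Moves the arm, as the interface text tells. Its arguments: {"type":"object","properties":{"series":{"type":"array"},"newtons":{"type":"number"}},"required":["series"]}

```bash
mkdir -p pics; python3 - <<'E'
from rig import telemetry, capture, arm
import cv2,pickle,numpy as np
o=telemetry.get_obs();print(o['time_s'],o['tcp_pos'],np.round(o['ee_rot'],3).tolist(),o['ft_force'],o['finger_gap'])
d={}
for n in("scene","side"):
    c=capture(n);d[n]=c;cv2.imwrite(f"pics/{n}0.png",c["image"][:,:,::-1]);print(n,c["fx"],c["cx"],c["cy"],np.round(c["pose"],3).tolist())
pickle.dump(d,open("c0.pkl","wb"))
cv2.imwrite("pics/both0.png",np.vstack([d["scene"]["image"],d["side"]["image"]])[:,:,::-1][:,:] if 0 else cv2.resize(np.hstack([d["scene"]["image"],d["side"]["image"]])[:,:,::-1],(800,300)))
E
```

```text
0.0 [0.17433882 0.59995186 0.40395073] [[-0.96, 0.279, -0.0], [0.279, 0.96, -0.001], [-0.0, -0.001, -1.0]] [-0.03104963 -0.46548516  0.93407863] 0.08535089635342802
scene 531.2790391419236 272.24432154854526 212.5449718297544 [[0.906, -0.167, 0.39, 0.079], [-0.424, -0.352, 0.834, -0.919], [-0.002, -0.921, -0.39, 0.559], [0.0, 0.0, 0.0, 1.0]]
side 435.95440311807926 285.86736809441726 215.05456768870084 [[0.998, -0.036, 0.053, 0.483], [-0.063, -0.404, 0.913, -0.832], [-0.012, -0.914, -0.405, 0.522], [0.0, 0.0, 0.0, 1.0]]
```

View pics/scene0.png

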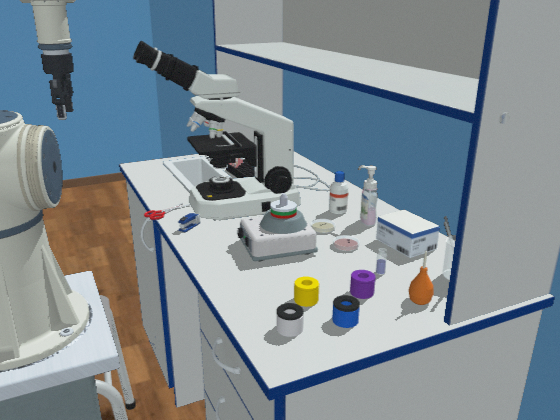

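View pics/side0.png

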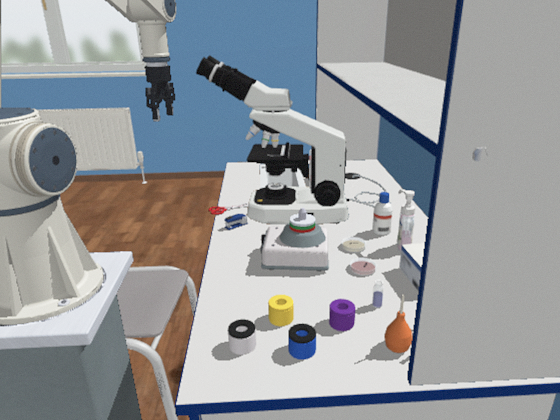

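Ring-like things are yellow (scene 307,291), purple (362,284), white with a black rim (290,320) and blue with a black rim (346,311; side 302,341). The last matches the description. The mixer shaft is at scene (283,200), side (302,213). I'll confirm with an enlarged crop and measure.

```bash
cat > h.py <<'E'
import numpy as np,cv2
def ray(c,u,v,P=None):
    P=c["pose"] if P is None else P
    d=P[:3,:3]@np.array([(u-c["cx"])/c["fx"],(v-c["cy"])/c["fy"],1]);return P[:3,3],d
def onz(c,u,v,z,P=None):
    o,d=ray(c,u,v,P);return o+d*(z-o[2])/d[2]
def blob(mask,roi):
    x0,y0,x1,y1=roi;m=np.zeros(mask.shape,np.uint8);m[y0:y1,x0:x1]=mask[y0:y1,x0:x1]
    n,l,s,ce=cv2.connectedComponentsWithStats(m);i=1+np.argmax(s[1:,4]);return l==i,s[i],ce[i]
def ell(m):
    k=max(cv2.findContours(m.astype(np.uint8),0,1)[0],key=cv2.contourArea);return cv2.fitEllipse(cv2.convexHull(k))
E
python3 - <<'E'
from h import *
import pickle
d=pickle.load(open("c0.pkl","rb"))
R={"scene":dict(b=(325,290,368,332),w=(270,298,310,340),g=(262,190,305,225)),"side":dict(b=(282,318,322,362),w=(222,315,262,358),g=(280,205,325,245))}
for n,c in d.items():
    im=c["image"];hsv=cv2.cvtColor(im,cv2.COLOR_RGB2HSV);H,S,V=cv2.split(hsv)
    bk=(V<75)
    for k in"bw":
        m,s,ce=blob(bk.astype(np.uint8),R[n][k]);e=ell(m)
        print(n,k,s[:5],np.round(e[0],1),"top@.037",np.round(onz(c,*e[0],.037),4))
    for nm,mm in(("green",(H>40)&(H<85)&(S>90)),("red",((H<8)|(H>172))&(S>110))):
        m,s,ce=blob(mm.astype(np.uint8),R[n]["g"]);z={"green":.095,"red":.0875}[nm]
        print(n,nm,s,np.round(onz(c,s[0]+s[2]/2,ce[1],z),4))
cr=[]
for n,b in(("scene",(262,188)),("side",(282,200)),("scene",(260,268)),("side",(220,290))):
    w,h=(50,40) if n and b[1]<250 else (110,80)
    p=d[n]["image"][b[1]:b[1]+h,b[0]:b[0]+w];cr.append(cv2.resize(p,(400,300),interpolation=cv2.INTER_CUBIC))
cv2.imwrite("pics/crop0.png",np.vstack([np.hstack(cr[:2]),np.hstack(cr[2:])])[:,:,::-1])
E
```

```text
scene b [334 296  25  16 287] [346.  303.1] top@.037 [ 0.5438 -0.2357  0.037 ]
scene w [277 303  26  17 307] [289.5 311.2] top@.037 [ 0.4403 -0.2154  0.037 ]
scene green [271 209  26   7  86] [0.5671 0.0641 0.095 ]
scene red [271 213  25   6  63] [0.5651 0.0624 0.0875]
side b [289 324  27  19 349] [301.6 333.2] top@.037 [ 0.5417 -0.2376  0.037 ]
side w [228 320  27  18 320] [241.1 328.5] top@.037 [ 0.4383 -0.2172  0.037 ]
side green [290 223  25   7  67] [0.5724 0.0606 0.095 ]
side red [290 227  25   6  55] [0.5723 0.0591 0.0875]
```

View pics/crop0.png

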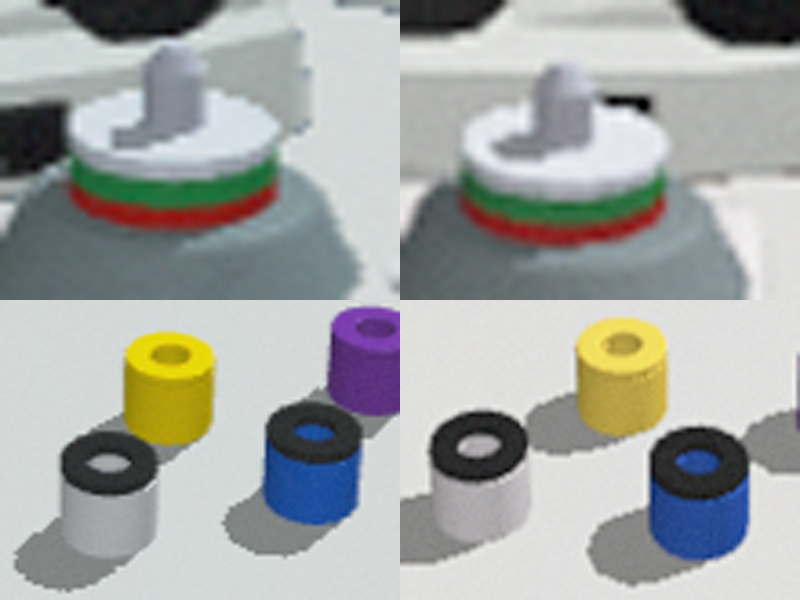

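Crop confirms it: blue ring with black rim, bore upright (lower left 312,460; lower right 698,490). The shaft axis is at scene u≈283.8 (tip v≈194) and side u≈302.8 (tip v≈208). First move: draw in and swing.

Call:
servo_tool(
  series=[
    {"dx":-17,"dy":-58},
    {"dx":-34,"dy":-116},
    {"dx":-51,"dy":-175},
    {"dx":-68,"dy":-235},
    {"dx":-68,"dy":-235},
    {"dx":-20,"dy":-264},
    {"dx":28,"dy":-293},
    {"dx":77,"dy":-321},
    {"dx":126,"dy":-350},
    {"dx":151,"dy":-400},
    {"dx":176,"dy":-450},
    {"dx":200,"dy":-500},
  ],
)

```text
validation failed for argument at $.se...
```

```bash
python3 - <<'E'
from h import *
import pickle
d=pickle.load(open("c0.pkl","rb"))
A=[]
for n,u,v in(("scene",283.75,194.3),("side",302.75,208.4)):
    print(n,"tip",np.round(onz(d[n],u,v,.131),4)); A.append(ray(d[n],u,v))
(o1,a),(o2,b)=A
t=np.linalg.lstsq(np.c_[a,-b],o2-o1,rcond=None)[0];print("tri",o1+a*t[0],o2+b*t[1])
# xy from the two vertical planes through the shaft columns
for n,u,v in(("scene",362,277),("side",342,308),("scene",307,285),("side",281,303)):print(n,np.round(onz(d[n],u,v,.04),3))
E
```

```text
scene tip [0.5752 0.0823 0.131 ]
side tip [0.5751 0.0828 0.131 ]
tri [0.57497358 0.08182114 0.13120619] [0.5749737  0.08189367 0.13137589]
scene [ 0.619 -0.174  0.04 ]
side [ 0.622 -0.176  0.04 ]
scene [ 0.508 -0.155  0.04 ]
side [ 0.511 -0.152  0.04 ]
```

Call:
servo_tool(
  series=[
    {"wx":0,"wy":0,"wz":0,"dx":-17,"dy":-58,"dz":0,"claw":-1},
    {"wx":0,"wy":0,"wz":0,"dx":-34,"dy":-116,"dz":0,"claw":-1},
    {"wx":0,"wy":0,"wz":0,"dx":-51,"dy":-175,"dz":0,"claw":-1},
    {"wx":0,"wy":0,"wz":0,"dx":-68,"dy":-235,"dz":0,"claw":-1},
    {"wx":0,"wy":0,"wz":0,"dx":-68,"dy":-235,"dz":0,"claw":-1},
    {"wx":0,"wy":0,"wz":0,"dx":-20,"dy":-264,"dz":0,"claw":-1},
    {"wx":0,"wy":0,"wz":0,"dx":28,"dy":-293,"dz":0,"claw":-1},
    {"wx":0,"wy":0,"wz":0,"dx":77,"dy":-321,"dz":0,"claw":-1},
    {"wx":0,"wy":0,"wz":0,"dx":126,"dy":-350,"dz":0,"claw":-1},
    {"wx":0,"wy":0,"wz":0,"dx":151,"dy":-400,"dz":0,"claw":-1},
    {"wx":0,"wy":0,"wz":0,"dx":176,"dy":-450,"dz":0,"claw":-1},
    {"wx":0,"wy":0,"wz":0,"dx":200,"dy":-500,"dz":0,"claw":-1},
  ],
)

```text
time_s: 1.6
tcp_pos: [0.3758, 0.0987, 0.4049]
ee_rot: [[-0.96, 0.279, 0.001], [0.279, 0.96, 0.0], [-0.001, 0.001, -1.0]]
ft_force: [0.4, 0.5, -0.6]
finger_gap: 0.0855
finger_force: 0.0
```

Call:
servo_tool(
  series=[
    {"wx":0,"wy":0,"wz":0,"dx":15,"dy":-50,"dz":0,"claw":-1},
    {"wx":0,"wy":0,"wz":0,"dx":30,"dy":-100,"dz":0,"claw":-1},
    {"wx":0,"wy":0,"wz":0,"dx":45,"dy":-150,"dz":0,"claw":-1},
    {"wx":0,"wy":0,"wz":0,"dx":60,"dy":-200,"dz":0,"claw":-1},
    {"wx":0,"wy":0,"wz":0,"dx":85,"dy":-250,"dz":0,"claw":-1},
    {"wx":0,"wy":0,"wz":0,"dx":115,"dy":-290,"dz":-20,"claw":-1},
    {"wx":0,"wy":0,"wz":0,"dx":145,"dy":-320,"dz":-45,"claw":-1},
    {"wx":0,"wy":0,"wz":0,"dx":168,"dy":-337,"dz":-70,"claw":-1},
    {"wx":0,"wy":0,"wz":0,"dx":168,"dy":-337,"dz":-85,"claw":-1},
    {"wx":0,"wy":0,"wz":0,"dx":168,"dy":-337,"dz":-85,"claw":-1},
    {"wx":0,"wy":0,"wz":0,"dx":168,"dy":-337,"dz":-85,"claw":-1},
  ],
)

```text
time_s: 2.98
tcp_pos: [0.5422, -0.2363, 0.3204]
ee_rot: [[-0.96, 0.279, 0.0], [0.279, 0.96, -0.0], [-0.0, -0.0, -1.0]]
ft_force: [-0.2, 0.9, 0.2]
finger_gap: 0.0851
finger_force: 0.0
```

```bash
python3 - <<'E'
from h import *
from rig import telemetry,capture
o=telemetry.get_obs();c=capture("wrist")
T=np.eye(4);T[:3,:3]=o["ee_rot"];T[:3,3]=o["tcp_pos"];P=T@np.array(c["T_tool_cam"])
im=c["image"];H,S,V=cv2.split(cv2.cvtColor(im,cv2.COLOR_RGB2HSV))
m,s,ce=blob(((H>100)&(H<130)&(S>130)&(V>60)).astype(np.uint8),(0,0,560,420))
print(o["tcp_pos"],s,ce,np.round(P,3).tolist())
g=lambda z:(lambda q:(((q-P[:3,3])@P[:3,:3])))(np.array([.543,-.2365,z]))
for z in(0,.04):
    q=g(z);print("pred px",c["fx"]*q[0]/q[2]+c["cx"],c["fy"]*q[1]/q[2]+c["cy"])
cv2.imwrite("pics/wrist1.png",im[:,:,::-1])
E
```

```text
[ 0.54220665 -0.2363372   0.32041174] [ 179  281   62   92 2982] [208.48356808 332.25754527] [[0.279, 0.916, 0.287, 0.471], [0.96, -0.266, -0.084, -0.216], [-0.001, 0.299, -0.954, 0.29], [0.0, 0.0, 0.0, 1.0]]
pred px 284.3836546647534 192.0106472662403
pred px 284.4754334225861 203.63182862577042
```

View pics/wrist1.png

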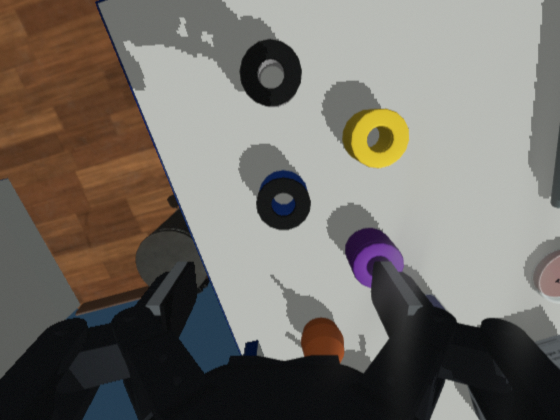

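The wrist view puts the blue ring's rim at (284,203), exactly where predicted, and the fingers' paths are clear of purple and yellow. Descending and gripping.

Call:
servo_tool(
  series=[
    {"wx":0,"wy":0,"wz":0,"dx":1,"dy":0,"dz":-40,"claw":-1},
    {"wx":0,"wy":0,"wz":0,"dx":1,"dy":0,"dz":-80,"claw":-1},
    {"wx":0,"wy":0,"wz":0,"dx":1,"dy":0,"dz":-115,"claw":-1},
    {"wx":0,"wy":0,"wz":0,"dx":1,"dy":0,"dz":-135,"claw":-1},
    {"wx":0,"wy":0,"wz":0,"dx":1,"dy":0,"dz":-142,"claw":-1},
    {"wx":0,"wy":0,"wz":0,"dx":1,"dy":0,"dz":-142,"claw":-0.2},
    {"wx":0,"wy":0,"wz":0,"dx":1,"dy":0,"dz":-142,"claw":0.2},
    {"wx":0,"wy":0,"wz":0,"dx":1,"dy":0,"dz":-142,"claw":1},
    {"wx":0,"wy":0,"wz":0,"dx":1,"dy":0,"dz":-142,"claw":1},
    {"wx":0,"wy":0,"wz":0,"dx":1,"dy":0,"dz":-142,"claw":1},
    {"wx":0,"wy":0,"wz":0,"dx":1,"dy":0,"dz":-142,"claw":1},
    {"wx":0,"wy":0,"wz":0,"dx":1,"dy":0,"dz":-142,"claw":1},
  ],
  newtons=50,
)

```text
time_s: 4.53
tcp_pos: [0.544, -0.2371, 0.1793]
ee_rot: [[-0.96, 0.279, 0.002], [0.279, 0.96, -0.001], [-0.002, -0.0, -1.0]]
ft_force: [-1.3, 0.7, 5.7]
finger_gap: 0.0472
finger_force: 51.0
```

Call:
servo_tool(
  series=[
    {"wx":0,"wy":0,"wz":0,"dx":0,"dy":0,"dz":30,"claw":1},
    {"wx":0,"wy":0,"wz":0,"dx":0,"dy":0,"dz":75,"claw":1},
    {"wx":0,"wy":0,"wz":0,"dx":2,"dy":15,"dz":120,"claw":1},
    {"wx":0,"wy":0,"wz":0,"dx":5,"dy":50,"dz":155,"claw":1},
    {"wx":0,"wy":0,"wz":0,"dx":10,"dy":100,"dz":170,"claw":1},
    {"wx":0,"wy":0,"wz":0,"dx":15,"dy":155,"dz":170,"claw":1},
    {"wx":0,"wy":0,"wz":0,"dx":20,"dy":210,"dz":170,"claw":1},
    {"wx":0,"wy":0,"wz":0,"dx":25,"dy":260,"dz":170,"claw":1},
    {"wx":0,"wy":0,"wz":0,"dx":29,"dy":300,"dz":170,"claw":1},
    {"wx":0,"wy":0,"wz":0,"dx":31,"dy":319,"dz":170,"claw":1},
    {"wx":0,"wy":0,"wz":0,"dx":31,"dy":319,"dz":170,"claw":1},
    {"wx":0,"wy":0,"wz":0,"dx":31,"dy":319,"dz":170,"claw":1},
  ],
)

```text
time_s: 6.02
tcp_pos: [0.5743, 0.0813, 0.3478]
ee_rot: [[-0.96, 0.279, 0.0], [0.279, 0.96, -0.0], [-0.0, -0.0, -1.0]]
ft_force: [0.2, 0.5, -1.3]
finger_gap: 0.0473
finger_force: 51.8
```

```bash
python3 - <<'E'
from h import *
from rig import telemetry,capture
import pickle
o=telemetry.get_obs();print(o["tcp_pos"],o["ft_force"],o["finger_gap"])
d={};cr=[]
for n,(x,y) in(("scene",(233,130)),("side",(252,150))):
    c=d[n]=capture(n);cr.append(cv2.resize(c["image"][y:y+100,x:x+100],(400,400),interpolation=cv2.INTER_CUBIC))
pickle.dump(d,open("c1.pkl","wb"))
cv2.imwrite("pics/over.png",np.hstack(cr)[:,:,::-1])
E
```

```text
[0.57430345 0.08125961 0.34781865] [ 0.19489846  0.52005517 -1.33682152] 0.04730527267925921
```

View pics/over.png

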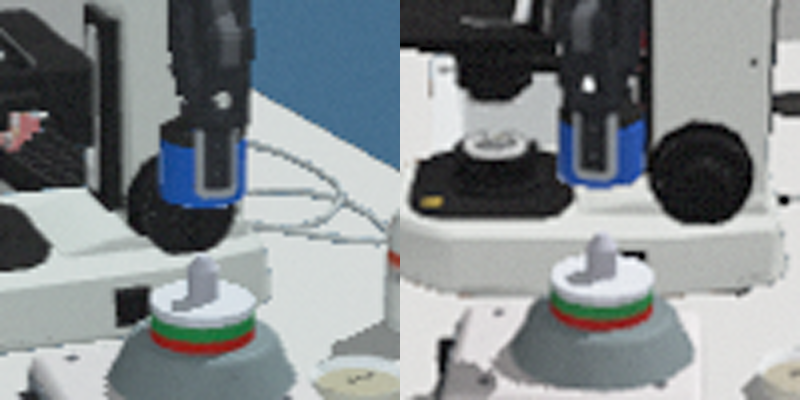

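The ring is held upright just over the shaft. In both views its centre column (scene crop ~203, side crop ~601) matches the shaft's. Checking numerically.

```bash
python3 - <<'E'
from h import *
import pickle
d=pickle.load(open("c1.pkl","rb"))
# crop px/4 + origin ; ring and disc column limits by mask, per-row midpoints
for n,(x,y) in(("scene",(233,130)),("side",(252,150))):
    c=d[n];im=c["image"];f=im.astype(float);H,S,V=cv2.split(cv2.cvtColor(im,cv2.COLOR_RGB2HSV))
    bl,s,ce=blob(((H>100)&(H<130)&(S>150)&(V>60)).astype(np.uint8),(x+35,y+25,x+66,y+55))
    gr,sg,cg=blob(((H>40)&(H<85)&(S>90)).astype(np.uint8),(x+30,y+65,x+70,y+95))
    mid=lambda m:np.mean([np.nonzero(m[r])[0][[0,-1]].mean() for r in range(420) if m[r].sum()>15])
    sat=f[:,:,0]-f[:,:,2]
    print(n,"ring",s,mid(bl),"green",sg,mid(gr))
    for r in range(y+66,y+72): print(r,V[r,x+42:x+62].tolist())
    print("mm/px",1000*np.linalg.norm(np.array([.575,.0825,.13])-c["pose"][:3,3])/c["fx"])
E
```

```text
scene ring [273 165  21  17 147] 282.0 green [271 209  26   7  85] 283.1666666666667
196 [217, 219, 218, 216, 192, 154, 145, 154, 159, 170, 188, 201, 203, 172, 175, 173, 174, 174, 172, 170]
197 [198, 185, 179, 178, 165, 144, 151, 156, 163, 171, 183, 196, 192, 173, 171, 174, 171, 172, 173, 172]
198 [176, 175, 174, 173, 163, 134, 147, 155, 161, 160, 160, 156, 171, 175, 172, 173, 172, 173, 171, 172]
199 [173, 174, 173, 171, 166, 135, 145, 150, 151, 155, 150, 156, 168, 174, 173, 170, 168, 171, 172, 172]
200 [174, 189, 225, 232, 217, 133, 149, 153, 153, 153, 152, 153, 195, 226, 217, 171, 172, 170, 171, 172]
201 [227, 229, 230, 230, 219, 137, 146, 151, 155, 151, 149, 154, 197, 231, 229, 229, 228, 217, 170, 173]
mm/px 2.253039093569114
side ring [292 180  22  17 141] nan green [290 223  25   7  67] 302.25
216 [236, 238, 238, 241, 195, 134, 138, 152, 149, 152, 157, 162, 224, 239, 237, 239, 240, 239, 241, 218]
217 [238, 226, 211, 216, 168, 135, 142, 147, 150, 150, 152, 162, 224, 236, 235, 238, 237, 238, 238, 240]
218 [211, 169, 136, 138, 131, 134, 145, 149, 146, 148, 154, 165, 225, 238, 235, 238, 237, 236, 235, 236]
219 [134, 145, 143, 140, 138, 140, 149, 139, 163, 170, 174, 206, 231, 238, 237, 237, 238, 236, 236, 236]
220 [162, 140, 141, 142, 144, 140, 183, 205, 218, 226, 225, 234, 236, 238, 234, 237, 235, 238, 236, 236]
221 [223, 202, 200, 198, 199, 201, 231, 242, 237, 238, 238, 237, 237, 238, 238, 238, 238, 239, 240, 231]
mm/px 2.2932805482764658
  return _methods._mean(a, axis=axis, dtype=dtype,
  ret = ret.dtype.type(ret / rcount)
```

Call:
servo_tool(
  series=[
    {"wx":0,"wy":0,"wz":0,"dx":0,"dy":0,"dz":-20,"claw":1},
    {"wx":0,"wy":0,"wz":0,"dx":0,"dy":0,"dz":-34,"claw":1},
    {"wx":0,"wy":0,"wz":0,"dx":0,"dy":0,"dz":-40,"claw":1},
    {"wx":0,"wy":0,"wz":0,"dx":0,"dy":0,"dz":-43,"claw":1},
    {"wx":0,"wy":0,"wz":0,"dx":0,"dy":0,"dz":-46,"claw":1},
    {"wx":0,"wy":0,"wz":0,"dx":0,"dy":0,"dz":-48,"claw":1},
  ],
)

```text
time_s: 6.88
tcp_pos: [0.5745, 0.0822, 0.2998]
ee_rot: [[-0.96, 0.279, 0.001], [0.279, 0.96, 0.0], [-0.0, 0.0, -1.0]]
ft_force: [-0.4, -0.6, -1.3]
finger_gap: 0.0474
finger_force: 51.9
```

Call:
servo_tool(
  series=[
    {"wx":0,"wy":0,"wz":0,"dx":0,"dy":0,"dz":-3,"claw":1},
    {"wx":0,"wy":0,"wz":0,"dx":0,"dy":0,"dz":-6,"claw":1},
    {"wx":0,"wy":0,"wz":0,"dx":0,"dy":0,"dz":-9,"claw":1},
    {"wx":0,"wy":0,"wz":0,"dx":0,"dy":0,"dz":-11,"claw":1},
    {"wx":0,"wy":0,"wz":0,"dx":0,"dy":0,"dz":-11,"claw":1},
  ],
)

```text
time_s: 7.5
tcp_pos: [0.5743, 0.0821, 0.2885]
ee_rot: [[-0.96, 0.279, -0.0], [0.279, 0.96, -0.0], [0.0, -0.0, -1.0]]
ft_force: [0.1, 0.7, -0.7]
finger_gap: 0.0472
finger_force: 51.9
```

Call:
servo_tool(
  series=[
    {"wx":0,"wy":0,"wz":0,"dx":0,"dy":0,"dz":-2,"claw":1},
    {"wx":0,"wy":0,"wz":0,"dx":0,"dy":0,"dz":-4,"claw":1},
    {"wx":0,"wy":0,"wz":0,"dx":0,"dy":0,"dz":-6,"claw":1},
    {"wx":0,"wy":0,"wz":0,"dx":0,"dy":0,"dz":-8,"claw":1},
    {"wx":0,"wy":0,"wz":0,"dx":0,"dy":0,"dz":-8,"claw":1},
  ],
)

```text
time_s: 8.12
tcp_pos: [0.5745, 0.0822, 0.2808]
ee_rot: [[-0.96, 0.279, 0.0], [0.279, 0.96, 0.0], [-0.0, 0.0, -1.0]]
ft_force: [-1.6, -0.4, 6.1]
finger_gap: 0.0472
finger_force: 52.4
```

Call:
servo_tool(
  series=[
    {"wx":0,"wy":0,"wz":0,"dx":0,"dy":0,"dz":-2,"claw":1},
    {"wx":0,"wy":0,"wz":0,"dx":0,"dy":0,"dz":-4,"claw":1},
    {"wx":0,"wy":0,"wz":0,"dx":0,"dy":0,"dz":-6,"claw":1},
    {"wx":0,"wy":0,"wz":0,"dx":0,"dy":0,"dz":-6,"claw":1},
  ],
)

```text
time_s: 8.62
tcp_pos: [0.5745, 0.0822, 0.275]
ee_rot: [[-0.96, 0.279, 0.0], [0.279, 0.96, 0.0], [-0.0, 0.0, -1.0]]
ft_force: [-3.4, -0.4, 7.3]
finger_gap: 0.0474
finger_force: 52.6
```

```bash
python3 - <<'E'
from h import *
from rig import telemetry,capture
cr=[]
for n,(x,y) in(("scene",(253,170)),("side",(272,185))):
    im=capture(n)["image"];H,S,V=cv2.split(cv2.cvtColor(im,cv2.COLOR_RGB2HSV));r=np.s_[y:y+60,x:x+60]
    print(n,"green",((H>40)&(H<85)&(S>90))[r].sum(),"red",(((H<8)|(H>172))&(S>110))[r].sum())
    cr.append(cv2.resize(im[r],(400,400),interpolation=cv2.INTER_CUBIC))
F=[telemetry.get_obs() for _ in range(3)];print([(o["time_s"],o["tcp_pos"][2],o["ft_force"][2]) for o in F])
cv2.imwrite("pics/press.png",np.hstack(cr)[:,:,::-1])
E
```

```text
scene green 60 red 0
side green 42 red 0
[(8.725, np.float64(0.2751249939437198), np.float64(7.502453582931593)), (8.725, np.float64(0.2751249939437198), np.float64(7.502453582931593)), (8.725, np.float64(0.2751249939437198), np.float64(7.502453582931593))]
```

View pics/press.png

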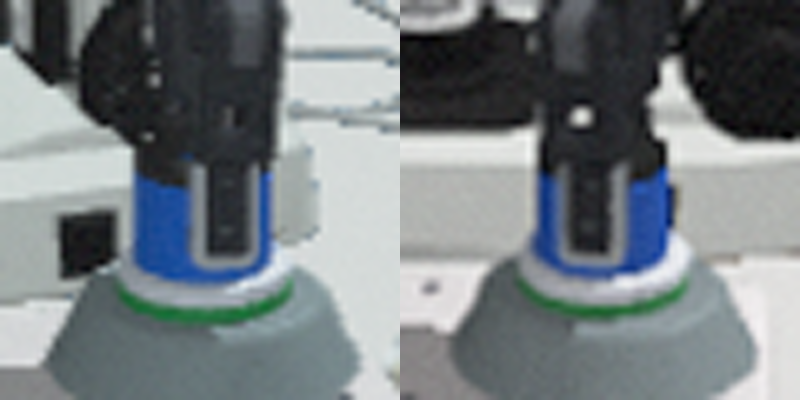

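Red is gone, and a green strip shows at scene crop (205,310) and side crop (600,310), about 10 mm down. The ring is seated. Holding for over 4 s.

Call:
servo_tool(
  series=[
    {"wx":0,"wy":0,"wz":0,"dx":0,"dy":0,"dz":-0.5,"claw":1},
    {"wx":0,"wy":0,"wz":0,"dx":0,"dy":0,"dz":-0.5,"claw":1},
    {"wx":0,"wy":0,"wz":0,"dx":0,"dy":0,"dz":-0.5,"claw":1},
    {"wx":0,"wy":0,"wz":0,"dx":0,"dy":0,"dz":-0.5,"claw":1},
    {"wx":0,"wy":0,"wz":0,"dx":0,"dy":0,"dz":-0.5,"claw":1},
    {"wx":0,"wy":0,"wz":0,"dx":0,"dy":0,"dz":-0.5,"claw":1},
    {"wx":0,"wy":0,"wz":0,"dx":0,"dy":0,"dz":-0.5,"claw":1},
    {"wx":0,"wy":0,"wz":0,"dx":0,"dy":0,"dz":-0.5,"claw":1},
    {"wx":0,"wy":0,"wz":0,"dx":0,"dy":0,"dz":-0.5,"claw":1},
    {"wx":0,"wy":0,"wz":0,"dx":0,"dy":0,"dz":-0.5,"claw":1},
    {"wx":0,"wy":0,"wz":0,"dx":0,"dy":0,"dz":-0.5,"claw":1},
    {"wx":0,"wy":0,"wz":0,"dx":0,"dy":0,"dz":-0.5,"claw":1},
  ],
)

```text
time_s: 10.22
tcp_pos: [0.5744, 0.0822, 0.2747]
ee_rot: [[-0.96, 0.279, 0.0], [0.279, 0.96, 0.0], [-0.0, 0.0, -1.0]]
ft_force: [-1.9, 0.0, 8.2]
finger_gap: 0.0474
finger_force: 52.6
```

Call:
servo_tool(
  series=[
    {"wx":0,"wy":0,"wz":0,"dx":0,"dy":0,"dz":0,"claw":1},
    {"wx":0,"wy":0,"wz":0,"dx":0,"dy":0,"dz":0,"claw":1},
    {"wx":0,"wy":0,"wz":0,"dx":0,"dy":0,"dz":0,"claw":1},
    {"wx":0,"wy":0,"wz":0,"dx":0,"dy":0,"dz":0,"claw":1},
    {"wx":0,"wy":0,"wz":0,"dx":0,"dy":0,"dz":0,"claw":1},
    {"wx":0,"wy":0,"wz":0,"dx":0,"dy":0,"dz":0,"claw":1},
    {"wx":0,"wy":0,"wz":0,"dx":0,"dy":0,"dz":0,"claw":1},
    {"wx":0,"wy":0,"wz":0,"dx":0,"dy":0,"dz":0,"claw":1},
    {"wx":0,"wy":0,"wz":0,"dx":0,"dy":0,"dz":0,"claw":1},
    {"wx":0,"wy":0,"wz":0,"dx":0,"dy":0,"dz":0,"claw":1},
    {"wx":0,"wy":0,"wz":0,"dx":0,"dy":0,"dz":0,"claw":1},
    {"wx":0,"wy":0,"wz":0,"dx":0,"dy":0,"dz":0,"claw":1},
  ],
)

```text
time_s: 11.72
tcp_pos: [0.5745, 0.0822, 0.2747]
ee_rot: [[-0.96, 0.279, 0.0], [0.279, 0.96, 0.0], [-0.0, 0.0, -1.0]]
ft_force: [-2.5, 0.1, 8.6]
finger_gap: 0.0469
finger_force: 52.6
```

Call:
servo_tool(
  series=[
    {"wx":0,"wy":0,"wz":0,"dx":0,"dy":0,"dz":0,"claw":1},
    {"wx":0,"wy":0,"wz":0,"dx":0,"dy":0,"dz":0,"claw":1},
    {"wx":0,"wy":0,"wz":0,"dx":0,"dy":0,"dz":0,"claw":1},
    {"wx":0,"wy":0,"wz":0,"dx":0,"dy":0,"dz":0,"claw":1},
    {"wx":0,"wy":0,"wz":0,"dx":0,"dy":0,"dz":0,"claw":1},
    {"wx":0,"wy":0,"wz":0,"dx":0,"dy":0,"dz":0,"claw":1},
    {"wx":0,"wy":0,"wz":0,"dx":0,"dy":0,"dz":0,"claw":1},
    {"wx":0,"wy":0,"wz":0,"dx":0,"dy":0,"dz":0,"claw":1},
    {"wx":0,"wy":0,"wz":0,"dx":0,"dy":0,"dz":0,"claw":1},
    {"wx":0,"wy":0,"wz":0,"dx":0,"dy":0,"dz":0,"claw":1},
    {"wx":0,"wy":0,"wz":0,"dx":0,"dy":0,"dz":0,"claw":1},
    {"wx":0,"wy":0,"wz":0,"dx":0,"dy":0,"dz":0,"claw":1},
  ],
)

```text
time_s: 13.22
tcp_pos: [0.5745, 0.0822, 0.2747]
ee_rot: [[-0.96, 0.279, 0.0], [0.279, 0.96, 0.0], [-0.0, 0.0, -1.0]]
ft_force: [-2.4, -0.2, 8.4]
finger_gap: 0.0477
finger_force: 52.6
```

```bash
python3 - <<'E'
from h import *
from rig import capture,arm
for n,(x,y) in(("scene",(253,170)),("side",(272,185))):
    im=capture(n)["image"];H,S,V=cv2.split(cv2.cvtColor(im,cv2.COLOR_RGB2HSV));r=np.s_[y:y+60,x:x+60]
    g,rd=((H>40)&(H<85)&(S>90))[r].sum(),(((H<8)|(H>172))&(S>110))[r].sum();print(n,g,rd)
    assert g>20 and rd==0
print(arm.finish_job())
E
```

```text
scene 53 0
side 35 0
the job is handed in; nothing more can be done
None
```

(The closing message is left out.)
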